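# Two-sided contact test of a sensor module

### The job

The module on the orange mat is waiting for its contact test; the one on the green mat has already passed and stays as it is. Press the waiting module's orange strip gently, squarely and centred against the tester's sprung brass bar until the bar is fully home, hold it there for a second, then turn the module and do the same with its white strip. Then set it down gently, upright, wholly on the free part of the green mat, and leave everything else on the bench where it is.

Things in the scene. Friction and masses are not known exactly. Their poses are not given: they have to be found in the camera images.
- module_blue: black square sensor module, 56 x 56 mm and 50 mm tall, about 0.16 kg, with a blue lid panel. Origin at the centre of its underside, z up. Orange contact strip (40 x 26 mm) in the middle of its +x side, white one in the middle of its +y side; each strip shows as a coloured tab on the lid's edge too. It begins on one of the two mats.
- module_yellow: black square sensor module, 56 x 56 mm and 50 mm tall, about 0.16 kg, with a yellow lid panel. Origin at the centre of its underside, z up. Orange contact strip (40 x 26 mm) in the middle of its +x side, white one in the middle of its -y side; each strip shows as a coloured tab on the lid's edge too. It begins on one of the two mats.
- module_blue_orange (a point): centre of the orange strip on the side of the module with the blue lid, 25 mm above its underside, 28 mm from its middle axis
- module_blue_white (a point): centre of the white strip on the side of the module with the blue lid, 25 mm above its underside, 28 mm from its middle axis
- module_yellow_orange (a point): centre of the orange strip on the side of the module with the yellow lid, 25 mm above its underside, 28 mm from its middle axis
- module_yellow_white (a point): centre of the white strip on the side of the module with the yellow lid, 25 mm above its underside, 28 mm from its middle axis
- mat_queue: orange mat, 120 x 200 x 3 mm (x, y, z), fixed to the bench; origin at the centre of its underside. The module lying on it is waiting for its test.
- mat_done: green mat, 120 x 200 x 3 mm (x, y, z), fixed to the bench; origin at the centre of its underside. The module lying on one half of it (y below 0 in the mat's frame) is already tested; the other half is free.
- tester: grey tester fixed to the bench, housing 100 x 130 x 60 mm. Origin at bench level under the middle of its front face; +x points into the housing: press along +x, at y = 0. An aluminium carriage (90 mm wide, top at 50 mm) before the face carries the brass bar. It is clamped where the last user left it, so the relaxed bar's front may stand 34 to 59 mm in front of the face: find it by touch.
- bar (a joint): how far the upright brass bar (36 mm wide, 12 to 38 mm above the bench, centred on the tester's x axis) is pushed in, m: 0 relaxed, 0.006 fully home against its stop. A spring pushes it back: about 4 N to start, 11 N fully home. More than 30 N harms the tester.
- board_left: loose black circuit board, 75 x 50 x 16 mm, on the bench to the left of the tester; origin at the centre of its underside
- board_right: loose black circuit board, 75 x 50 x 16 mm, on the bench to the right of the tester; origin at the centre of its underside
- tub: clear plastic tub, 110 mm across, 75 mm tall, back left; origin at the centre of its underside
- flux: small amber bottle, 40 mm across, 90 mm tall, back right; origin at the centre of its underside
- driver: screwdriver lying on the bench at the right, near the robot
Not all that is in view belongs to the job. Leave any red look-alike of the tester alone.

How it is judged:
On the way, in this order (a step that is already met when the one before it is completed fails the run):
1. the waiting module's orange strip holds the bar in by over 4 mm for 0.6 s, centred within 10 mm and square within 0.12 rad; the tested one is on the green mat (((value of joint bar above 0.004 m and contact force between module_blue and tester above 4 N and x of module_blue_orange in the frame of tester above -0.068 m and y of module_blue_orange in the frame of tester between -0.01 and 0.01 m and z of module_blue_orange in the frame of tester between 0.013 and 0.037 m and angle between the x axis of module_blue and the x axis of tester, either way round below 0.12 rad and x of module_yellow in the frame of mat_done between -0.034 and 0.034 m and y of module_yellow in the frame of mat_done between -0.074 and 0.074 m and height (world z) of module_yellow below 0.008 m and angle between module_yellow's own z axis and vertical below 0.1 rad) or (value of joint bar above 0.004 m and contact force between module_yellow and tester above 4 N and x of module_yellow_orange in the frame of tester above -0.068 m and y of module_yellow_orange in the frame of tester between -0.01 and 0.01 m and z of module_yellow_orange in the frame of tester between 0.013 and 0.037 m and angle between the x axis of module_yellow and the x axis of tester, either way round below 0.12 rad and x of module_blue in the frame of mat_done between -0.034 and 0.034 m and y of module_blue in the frame of mat_done between -0.074 and 0.074 m and height (world z) of module_blue below 0.008 m and angle between module_blue's own z axis and vertical below 0.1 rad))), for 0.6 s.
2. the same module's white strip presses the bar home in the same way for 0.6 s (((value of joint bar above 0.004 m and contact force between module_blue and tester above 4 N and x of module_blue_white in the frame of tester above -0.068 m and y of module_blue_white in the frame of tester between -0.01 and 0.01 m and z of module_blue_white in the frame of tester between 0.013 and 0.037 m and angle between the x axis of module_blue and the y axis of tester, either way round below 0.12 rad and x of module_yellow in the frame of mat_done between -0.034 and 0.034 m and y of module_yellow in the frame of mat_done between -0.074 and 0.074 m and height (world z) of module_yellow below 0.008 m and angle between module_yellow's own z axis and vertical below 0.1 rad) or (value of joint bar above 0.004 m and contact force between module_yellow and tester above 4 N and x of module_yellow_white in the frame of tester above -0.068 m and y of module_yellow_white in the frame of tester between -0.01 and 0.01 m and z of module_yellow_white in the frame of tester between 0.013 and 0.037 m and angle between the x axis of module_yellow and the y axis of tester, either way round below 0.12 rad and x of module_blue in the frame of mat_done between -0.034 and 0.034 m and y of module_blue in the frame of mat_done between -0.074 and 0.074 m and height (world z) of module_blue below 0.008 m and angle between module_blue's own z axis and vertical below 0.1 rad))), for 0.6 s.
At the end, for the whole second after the job is handed in: both modules stand upright (within 0.1 rad) and at rest, wholly on the green mat (centres within 34 mm of its middle along x and 74 mm along y), undersides on the mat (x of module_blue in the frame of mat_done between -0.034 and 0.034 m and y of module_blue in the frame of mat_done between -0.074 and 0.074 m and height (world z) of each of module_blue, module_yellow below 0.008 m and angle between each of module_blue, module_yellow's own z axis and vertical below 0.1 rad and x of module_yellow in the frame of mat_done between -0.034 and 0.034 m and y of module_yellow in the frame of mat_done between -0.074 and 0.074 m and linear speed of each of module_blue, module_yellow below 0.02 m/s); the robot touches nothing.
It fails at once if a module is pressed against the tester with more than 30 N (contact force between any of module_blue, module_yellow and tester above 30 N).
It fails at once if the tested module is moved too (both modules moved by more than 15 mm) (distance of each of module_blue, module_yellow from where it was at the start of the episode above 0.015 m).
It fails at once if a module is let fall or knocked: it moves faster than 0.5 m/s out of the fingers ((linear speed of module_blue above 0.5 m/s and contact force between the fingers and module_blue below 0.1 N) or (linear speed of module_yellow above 0.5 m/s and contact force between the fingers and module_yellow below 0.1 N)).
It fails at once if a circuit board, the tub, the bottle or the screwdriver is moved by more than 20 mm (distance of any of board_left, board_right, tub, flux, driver from where it was at the start of the episode above 0.02 m).
It also fails if it takes over 72 s, if anything falls off the work surface, if the arm or the gripper's body presses on something with over 40 N, if the wrist force passes 120 N, or if a joint passes its speed limit or range.

### The arm

A 7-joint arm with a two-finger parallel gripper is mounted at the origin on the work surface. World frame = base frame: x ahead of the robot, y to its left, z up, the work surface at z = 0. Lengths are in m, angles in rad, forces in N, time in s.
With the tool pointing down it reaches from about 0.4 to 0.9 m from the base axis. Payload 5.5 kg.
Tool frame: the origin (TCP) lies at the very end of the fingers, on their centre line; the grasp point (between the pads) lies 19 mm behind it; z points along the fingers, y is the line along which they close (so a half turn about z gives the same grasp; the last joint's range is limited). The gripper opens to 85 mm and grips with 20 to 120 N. Pads are 22 mm wide; open, the fingers measure 114 mm over their backs; the gripper's body (76 mm by 85 mm) begins 54 mm behind the grasp point. The pads swing forward as they close: fully open they stand 13 mm farther back than shut.
Start: joints at [-1.032, 0.501, -0.427, 1.55, 0.221, 1.138, -0.21], TCP at [0.177, 0.625, 0.231] pointing down, gripper open.
Joint ranges: [-2.88, 2.88], [-0.31, 2.03], [-1.54, 1.56], [0.2, 2.42], [-1.41, 4.55], [0.19, 2.02], [-2.57, 2.57]. Speed limits (rad/s): [2.57, 2.57, 3.14, 3.14, 3.14, 3.14, 3.14].

### API

Orientations are given as a rotation vector (axis times angle).
In Python, from cell import robot gives the robot as it stands.
- The arm moves only by the tool drive_tool, never from a script. Its argument "targets" is text: rows parted by semicolons, each of 5 numbers parted by spaces: the finger opening in cm, from 0 to 8.54, then the shift along the tool's x, y, z in cm, then the turn about the tool's z in rad. A call has 1 to 5 rows; each row is the pose to reach, as a shift and turn from the pose commanded when the call began, along the tool's axes at that moment; what a row does not reach only later rows make up. A row lasts 1/8 s, in which the tool goes at most 62.5 mm and 10.7 degrees, less where a joint would pass 70% of its speed; a pose out of reach is approached as far as the arm can. A call with a gripper value outside its range is refused whole. The fingers move at their own pace and stop on an object; "force" is the grip in N (left out, the last holds). Time passes only in rows, so rows that repeat a pose let the fingers close. It gives the time, the measured TCP pose, the force, the opening and the grip force at its end, in the units of the state.
- robot.observe(): the state, without advancing time (a new reading comes with each control period).
- robot.get_image(name): name is "scene" or "top"; returns a dict with "color" (480x640x3 uint8, blue, green, red), "fx", "fy", "cx", "cy" (pixels), "k1" (the pictures are not rectified: a ray, as slopes to the right and down, at radius r is drawn at 1 + k1 r^2 times it, then the intrinsics apply), "camera_from_world" (4x4, takes a point from world to camera coordinates). Camera axes: x right, y up, looking along -z (the intrinsics and any distortion apply to the point x, -y, -z); pixel columns grow to the right and rows downward; lengths in m; the calibration is good to about 2 mm. A picture is of the moment at which its call begins. There is no depth.
- robot.job_done(): hands the job in; it is judged then, once.
The state is a dict: "time": time; "joints": joint angles; "qvel": joint speeds; "joint_efforts": joint torques, N m; "position": TCP position; "tcp_rot": TCP orientation; "force": force on the tool from outside, world axes, zero at the start; "ft_torque": the same for the moment, N m; "finger_gap": finger opening in m; "finger_force": force on a finger pad.
Only numpy, scipy, OpenCV 4.12 (cv2) and the standard library are available. Lean on these libraries where they do the work, as an engineer would, in place of code of your own. Each camera call takes 0.05 s, during which the arm holds its last target. There are 200 camera calls.

## Working session

There is one attempt and no reset: what is moved stays moved. The work goes in short steps, Python scripts to look and compute and a tool call to move; the robot and the scene stay as the last step left them, time stands still between calls to the robot, and variables do not carry over. Pictures are saved under pics/ and viewed, at most 10 in all, crops included, and the job is handed in when it is done.

Besides the shell and the picture viewer there is one more tool, called after "Call:" as name(argument=value, ...) on one line, values as JSON. drive_tool: Moves the arm, as the interface text tells. Its arguments: {"type":"object","properties":{"targets":{"type":"string"},"force":{"type":"number"}},"required":["targets"]}

```bash
mkdir -p pics; cat > h.py <<'E'
import numpy as np, cv2
from cell import robot
def ray(im,u,v):
    x=(u-im["cx"])/im["fx"]; y=(v-im["cy"])/im["fy"]; d=np.hypot(x,y); r=d
    for _ in range(30): r=d/(1+im["k1"]*r*r)
    s=r/d if d else 1
    T=np.array(im["camera_from_world"]); R=T[:3,:3]
    return -R.T@T[:3,3], R.T@np.array([x*s,-y*s,-1.])
def onz(im,u,v,z):
    o,d=ray(im,u,v); return o+d*(z-o[2])/d[2]
def proj(im,p):
    q=np.array(im["camera_from_world"])@np.r_[p,1]; x,y=q[0]/-q[2],-q[1]/-q[2]
    k=1+im["k1"]*(x*x+y*y); return im["cx"]+im["fx"]*x*k, im["cy"]+im["fy"]*y*k
E
python3 - <<'E'
from h import *
for n in("top","scene"):
    im=robot.get_image(n); cv2.imwrite(f"pics/{n}0.png",im["color"]); np.save(f"pics/{n}0.npy",im,allow_pickle=True)
    print(n,im["fx"],im["k1"],ray(im,320,240))
s=robot.observe();print(s)
E
```

```text
top 440.21248210529785 -0.10870895379042418 (array([ 0.25569469, -0.03064141,  0.99521643]), array([ 0.21499995,  0.00286092, -0.97674926]))
scene 617.3755751331687 -0.1301483151760553 (array([ 0.88099627, -0.6498584 ,  1.22842168]), array([-0.30417031,  0.44568399, -0.84204011]))
{'time': 0.1, 'joints': array([-1.03185329,  0.50179674, -0.42680123,  1.55136957,  0.22076612,
        1.13828632, -0.21029404]), 'qvel': array([ 0.00053527, -0.00122964, -0.00102574, -0.00287967,  0.00124367,
        0.00238915, -0.00047269]), 'joint_efforts': array([-1.02651003e-02, -5.70820642e+01, -5.83882034e+00, -2.81750089e+01,
        1.03967564e-02,  5.57775973e-03, -1.54342970e-06]), 'position': array([0.17682405, 0.6248205 , 0.23032572]), 'tcp_rot': array([-4.31656066e-01, -3.11144442e+00,  2.79641870e-03]), 'force': array([ 0.33969865, -0.19924644,  0.10530337]), 'ft_torque': array([0.02150422, 0.00725776, 0.01636833]), 'finger_force': 0.0, 'finger_gap': 0.08582166954255185}
```

View pics/top0.png

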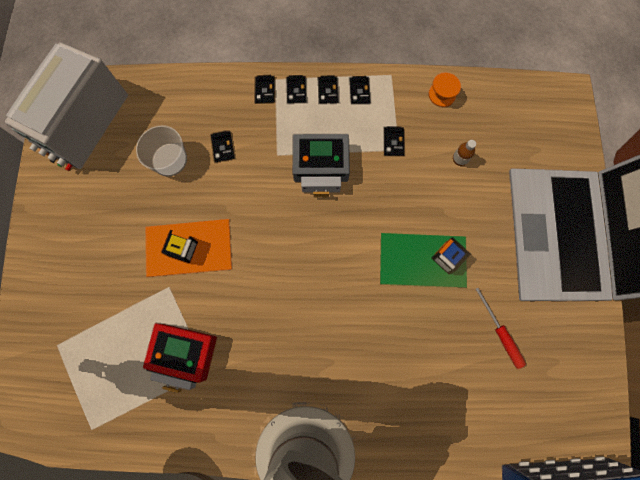

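View pics/scene0.png

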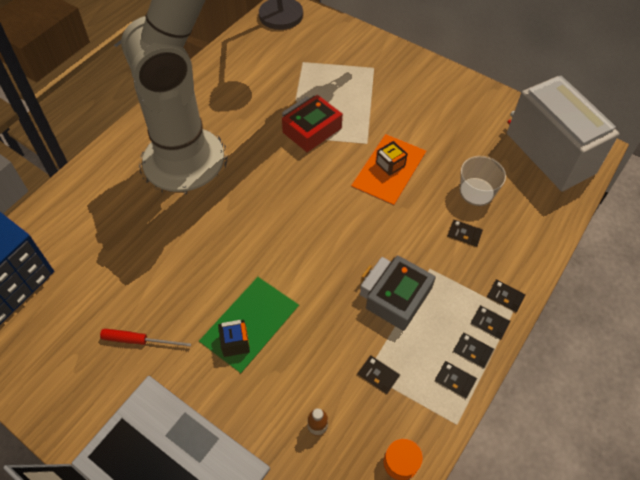

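Top view: yellow module on the orange mat (181,246), blue one on the green mat's right half (450,256), and the grey tester at (321,155) with its bar near (320,193). The red look-alike is at (180,350). I'll zoom in and measure next.

```bash
python3 - <<'E'
from h import *
T=np.load("pics/top0.npy",allow_pickle=True).item();S=np.load("pics/scene0.npy",allow_pickle=True).item()
def crop(im,u,v,w=32,h=24,k=6): return cv2.resize(im["color"][v-h:v+h,u-w:u+w],None,fx=k,fy=k,interpolation=cv2.INTER_CUBIC)
a=np.vstack([np.hstack([crop(T,181,246),crop(T,320,170,32,36,4)[:288] if 0 else cv2.resize(crop(T,320,165,40,36,5),(384,288))]),np.hstack([crop(S,391,158),cv2.resize(crop(S,395,290,48,36,5),(384,288))])])
cv2.imwrite("pics/crops.png",a)
for n,im in(("T",T),("S",S)):
    hsv=cv2.cvtColor(im["color"],cv2.COLOR_BGR2HSV)
    for c,lo,hi,z in(("orange",(5,200,150),(14,255,255),.003),("green",(60,150,50),(80,255,255),.003),("yellow",(22,150,150),(33,255,255),.053),("blue",(105,150,60),(125,255,255),.053),("screen",(55,60,40),(85,170,140),.06)):
        m=cv2.inRange(hsv,lo,hi); m=cv2.morphologyEx(m,cv2.MORPH_CLOSE,np.ones((5,5)))
        cs=[x for x in cv2.findContours(m,0,2)[0] if cv2.contourArea(x)>60]
        for x in sorted(cs,key=cv2.contourArea)[-3:]:
            r=cv2.minAreaRect(np.array([onz(im,*p[0],z)[:2] for p in cv2.convexHull(x).astype(float)],np.float32)*1000)
            print(n,c,cv2.contourArea(x),x.mean((0,1)).round(),np.round(r[0],1),np.round(r[1],1),round(r[2],1))
E
```

```text
T orange 645.0 [442.  89.] [ 876.  -336.1] [70.  99.3] 46.7
T orange 4116.0 [193. 248.] [453.1 280.1] [120.2 199.5] 6.0
T green 226.5 [319. 147.] [702.6 -26. ] [36.7 51. ] 0.8
T green 2520.5 [427. 258.] [ 431.5 -265.1] [195.4 116.7] 88.2
T yellow 215.0 [175. 244.] [449.4 291.2] [35.6 35.1] 72.4
T blue 166.5 [454. 253.] [ 439.3 -320.6] [28.6 36. ] 47.0
T screen 299.0 [330. 153.] [671.  -34.1] [46.8 63.9] 0.8
T screen 422.5 [178. 349.] [218.2 265.4] [65.8 49.4] 77.8
T screen 2380.0 [418. 253.] [ 421.5 -252.8] [186.5 110.6] 88.4
S orange 1049.0 [404. 459.] [ 860.  -317.9] [72.2 72.1] 89.3
S orange 2792.0 [389. 170.] [456.5 281.8] [121.1 202.6] 6.0
S green 1935.0 [245. 327.] [ 434.6 -277.8] [166.8 113.4] 88.2
S yellow 128.0 [392. 151.] [452.5 293.5] [33.3 35.4] 70.2
S blue 220.5 [232. 333.] [ 439.4 -320.8] [34.4 34. ] 46.2
S blue 676.0 [ 14. 232.] [-143.2 -428.2] [ 68.1 140.3] 51.4
S screen 256.0 [406. 287.] [678.7 -24.6] [32.3 46.8] 1.1
S screen 2921.0 [248. 326.] [ 455.4 -283. ] [186.1 110.7] 88.4
```

View pics/crops.png

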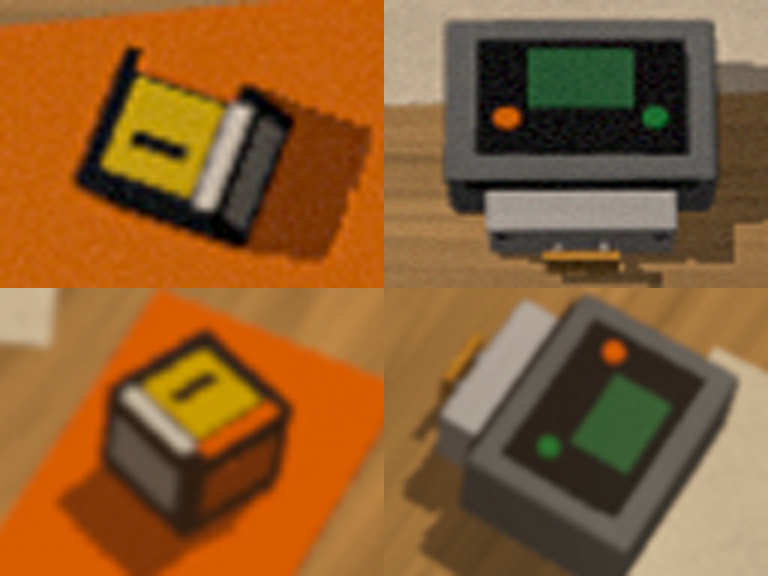

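```bash
cat >> h.py <<'E'
from scipy.spatial.transform import Rotation as Ro
def go(p,yaw,s=None):
    """shift cm & turn to bring the TCP to p with tool y (closing) axis at world yaw deg"""
    s=s or robot.observe(); R=Ro.from_rotvec(s["tcp_rot"]).as_matrix()
    y0=np.degrees(np.arctan2(R[1,1],R[0,1])); d=(yaw-y0+90)%180-90
    print("pos",s["position"].round(4),"yaw",round(y0,1),"gap",round(s["finger_gap"],4),"t",round(s["time"],2),"F",np.round(s["force"],1))
    print("shift cm",(R.T@(np.array(p)-s["position"])*100).round(2),"turn",round(-np.radians(d),3),"tilt",np.round(R[:,2],3))
E
python3 - <<'E'
from h import *
T=np.load("pics/top0.npy",allow_pickle=True).item();S=np.load("pics/scene0.npy",allow_pickle=True).item()
for n,im,ps in(("T",T,[(292.5,134.5),(349.2,134.5),(292.9,174),(349.2,174)]),("S",S,[(397.2,256.2),(434.8,277),(368.5,295.8),(408.5,319.5)])):
    q=np.array([onz(im,*p,.06)[:2]*1000 for p in ps]); 
    print(n,q.round(1).tolist(),"sides",[round(np.linalg.norm(q[a]-q[b]),1) for a,b in((0,1),(2,3),(0,2),(1,3))],q.mean(0).round(1))
q=[onz(T,*p,.05)[:2]*1000 for p in((301.3,186),(340.8,186))];print("carriage front",q)
q=[onz(T,*p,.038)[:2]*1000 for p in((313.1,193),(329,193))];print("bar",q)
# module lid outer corners, top crop
q=np.array([onz(T,149+u/6,222+v/6,.053)[:2]*1000 for u,v in((133,48),(80,183),(207,213),(247,88))]);print("lid",q.round(1).tolist(),q.mean(0))
go((.451,.292,.12),71)
E
```

```text
T [[709.8, 38.8], [711.6, -91.9], [612.9, 35.1], [614.6, -91.6]] sides [np.float64(130.7), np.float64(126.8), np.float64(97.0), np.float64(97.0)] [662.2 -27.4]
S [[623.1, 32.3], [717.7, 34.3], [624.0, -87.4], [722.5, -86.3]] sides [np.float64(94.7), np.float64(98.5), np.float64(119.7), np.float64(120.7)] [671.8 -26.7]
carriage front [array([588.15534925,  16.05280927]), array([589.365945  , -73.21106369])]
bar [array([575.89377155, -10.64474118]), array([576.38434135, -46.88780196])]
lid [[481.7, 304.3], [430.4, 320.1], [419.9, 271.4], [467.0, 259.9]] [449.74659017 288.91907744]
pos [0.1768 0.6248 0.2303] yaw 74.2 gap 0.0858 t 0.1 F [ 0.3 -0.2  0.1]
shift cm [-35.44 -24.54  11.07] turn 0.056 tilt [-0.001 -0.002 -1.   ]
```

Call:
drive_tool(targets="8.5 -4.5 -3 1.2 0; 8.5 -9 -6.2 2.6 0; 8.5 -13.5 -9.4 4 0; 8.5 -18 -12.5 5.5 0.02; 8.5 -22 -15.5 7 0.02", force=30)

```text
time: 0.72
position: [0.3477, 0.4144, 0.1606]
tcp_rot: [0.464, 3.107, -0.001]
force: [0.6, 0.4, 0.7]
finger_gap: 0.0851
finger_force: 0.0
```

Call:
drive_tool(targets="8.5 -4.5 -3 1.2 0; 8.5 -9 -6.2 2.6 0; 8.5 -13.4 -9.2 4 0; 8.5 -13.4 -9.2 4 0; 8.5 -13.4 -9.2 5 0")

```text
time: 1.35
position: [0.448, 0.2899, 0.1114]
tcp_rot: [0.464, 3.107, 0.002]
force: [0.2, 0.7, 0.4]
finger_gap: 0.0845
finger_force: 0.0
```

```bash
python3 - <<'E'
from h import *
go((.450,.290,.013),73)
im=robot.get_image("scene"); cv2.imwrite("pics/s1.png",cv2.resize(im["color"][90:230,300:480],None,fx=4,fy=4))
E
```

```text
pos [0.448  0.2899 0.1114] yaw 73.0 gap 0.0845 t 1.35 F [0.2 0.7 0.4]
shift cm [-0.18  0.05  9.84] turn 0.0 tilt [ 0.001  0.001 -1.   ]
```

View pics/s1.png

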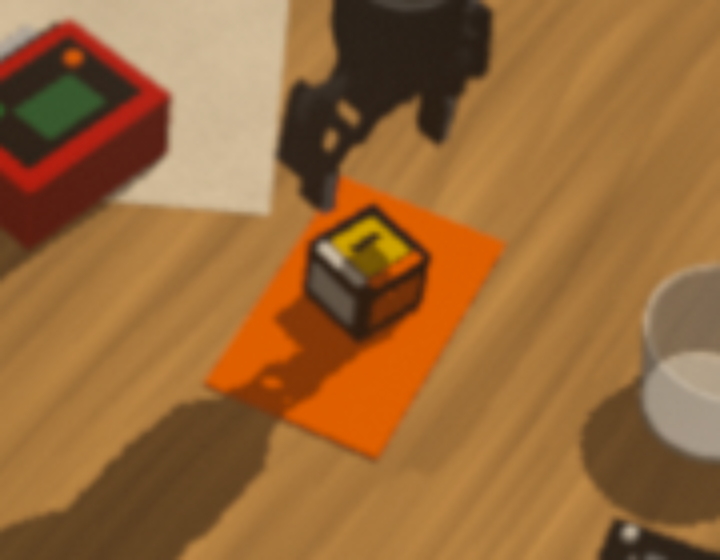

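The fingers are aligned over the module: its lid is at (365,245) in the crop and the orange side faces the tester. I'll go down and grasp.

Call:
drive_tool(targets="8.5 -0.2 0 4 0; 8.5 -0.2 0 7 0; 8.5 -0.2 0 9 0; 8.5 -0.2 0 10.2 0; 8.5 -0.2 0 10.2 0")

```text
time: 2.02
position: [0.4485, 0.2895, 0.0087]
tcp_rot: [-0.46, -3.106, 0.001]
force: [-0.5, 0.0, 0.1]
finger_gap: 0.085
finger_force: 0.0
```

Call:
drive_tool(targets="5 0 0 0 0; 5 0 0 0 0; 5 0 0 0 0; 5 0 0 0 0; 5 0 0 0 0", force=30)

```text
time: 2.65
position: [0.4506, 0.2896, 0.0104]
tcp_rot: [0.463, 3.106, 0.003]
force: [-0.2, 1.3, 5.4]
finger_gap: 0.0557
finger_force: 33.1
```

```bash
python3 - <<'E'
from h import *
go((.500,-.028,.1),90)
print(robot.observe()["finger_force"])
E
```

```text
pos [0.4506 0.2896 0.0104] yaw 73.1 gap 0.0557 t 2.65 F [-0.2  1.3  5.4]
shift cm [-14.   -28.92  -9.  ] turn -0.296 tilt [ 0.002  0.001 -1.   ]
33.11551630496979
```

Call:
drive_tool(targets="5 0 0 -1 0; 5 0 0 -4 0; 5 -2 -4.5 -5 0; 5 -4 -9.5 -5 0; 5 -6.2 -14 -5 0")

```text
time: 3.28
position: [0.4679, 0.1346, 0.0598]
tcp_rot: [-0.463, -3.107, 0.001]
force: [1.0, -0.8, -1.0]
finger_gap: 0.0559
finger_force: 32.6
```

Call:
drive_tool(targets="5 -2 -4.5 0 -0.1; 5 -4 -9.5 0 -0.2; 5 -6 -13.5 0 -0.31; 5 -6.8 -15.2 0 -0.31; 5 -6.8 -15.2 0 -0.31")

```text
time: 3.9
position: [0.4887, -0.0307, 0.0594]
tcp_rot: [0.015, -3.141, 0.001]
force: [0.1, 0.4, -1.8]
finger_gap: 0.0556
finger_force: 32.6
```

```bash
python3 - <<'E'
from h import *
go((.520,-.028,.012),91)
im=robot.get_image("top"); cv2.imwrite("pics/t2.png",cv2.resize(im["color"][120:260,230:410],None,fx=4,fy=4))
im=robot.get_image("scene"); cv2.imwrite("pics/s2.png",cv2.resize(im["color"][200:340,280:460],None,fx=4,fy=4))
E
```

```text
pos [ 0.4887 -0.0307  0.0594] yaw 90.6 gap 0.0556 t 3.9 F [ 0.1  0.4 -1.8]
shift cm [-3.14  0.25  4.74] turn -0.008 tilt [-0.    -0.001 -1.   ]
```

View pics/s2.png

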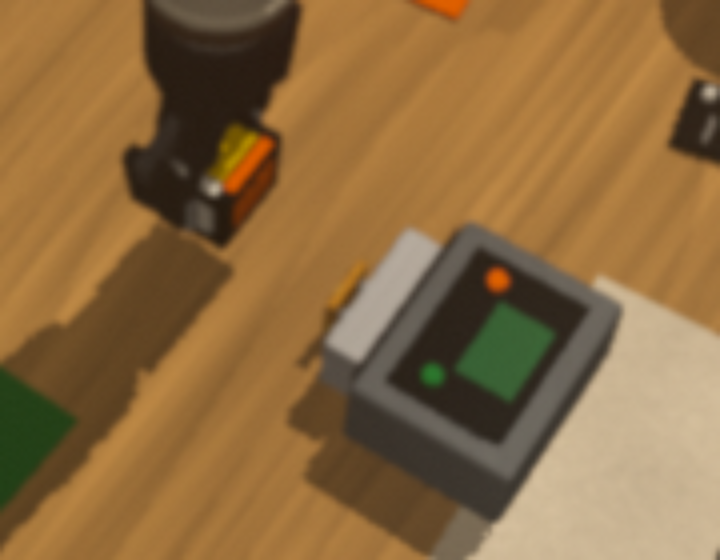

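The held module (240,180) is square to the tester, with its orange strip facing the bar at (345,290). I'll go down and approach slowly.

Call:
drive_tool(targets="5 -1 0.25 3 0; 5 -2 0.25 4.6 0; 5 -3.1 0.25 4.7 0; 5 -3.4 0.25 4.7 0; 5 -3.4 0.25 4.7 0")

```text
time: 4.62
position: [0.5236, -0.025, 0.013]
tcp_rot: [-0.023, 3.14, 0.0]
force: [-0.5, 0.3, -1.3]
finger_gap: 0.0554
finger_force: 32.6
```

Call:
drive_tool(targets="5 -0.4 0 0 0; 5 -0.8 0 0 0; 5 -1.2 0 0 0; 5 -1.5 0 0 0; 5 -1.5 0 0 0")

```text
time: 5.25
position: [0.5382, -0.0252, 0.0123]
tcp_rot: [-0.022, 3.141, 0.0]
force: [0.7, 0.2, -2.0]
finger_gap: 0.0557
finger_force: 32.6
```

Call:
drive_tool(targets="5 -0.1 -0.2 0 0; 5 -0.2 -0.3 0 0; 5 -0.3 -0.3 0 0; 5 -0.4 -0.3 0 0; 5 -0.5 -0.3 0 0")

```text
time: 5.88
position: [0.543, -0.0281, 0.0123]
tcp_rot: [0.022, -3.141, -0.0]
force: [-0.3, -0.5, -1.7]
finger_gap: 0.0558
finger_force: 32.6
```

Call:
drive_tool(targets="5 -0.1 0 0 0; 5 -0.2 0 0 0; 5 -0.2 0 0 0")

```text
time: 6.25
position: [0.5451, -0.0281, 0.0123]
tcp_rot: [-0.022, 3.141, 0.0]
force: [-0.5, -0.5, -0.3]
finger_gap: 0.0555
finger_force: 32.6
```

Call:
drive_tool(targets="5 -0.1 0 0 0; 5 -0.2 0 0 0; 5 -0.2 0 0 0")

```text
time: 6.62
position: [0.5471, -0.0281, 0.0123]
tcp_rot: [-0.022, 3.141, 0.0]
force: [0.3, 0.3, -1.8]
finger_gap: 0.0557
finger_force: 32.6
```

Call:
drive_tool(targets="5 -0.1 0 0 0; 5 -0.2 0 0 0; 5 -0.2 0 0 0")

```text
time: 7.0
position: [0.5488, -0.0281, 0.0122]
tcp_rot: [0.022, -3.141, 0.0]
force: [-1.0, 0.5, -1.2]
finger_gap: 0.0556
finger_force: 32.7
```

Call:
drive_tool(targets="5 -0.1 0 0 0; 5 -0.2 0 0 0; 5 -0.2 0 0 0")

```text
time: 7.38
position: [0.5497, -0.0281, 0.0119]
tcp_rot: [0.023, -3.139, 0.0]
force: [-5.8, -0.2, -0.5]
finger_gap: 0.0557
finger_force: 32.8
```

Call:
drive_tool(targets="5 -0.1 0 0 0; 5 -0.2 0 0 0; 5 -0.2 0 0 0")

```text
time: 7.75
position: [0.551, -0.0281, 0.0117]
tcp_rot: [0.023, -3.138, 0.0]
force: [-6.9, 0.4, 1.8]
finger_gap: 0.0557
finger_force: 32.8
```

Call:
drive_tool(targets="5 -0.1 0 0 0; 5 -0.2 0 0 0; 5 -0.3 0 0 0; 5 -0.35 0 0 0; 5 -0.35 0 0 0")

```text
time: 8.38
position: [0.5531, -0.028, 0.0114]
tcp_rot: [0.023, -3.135, 0.001]
force: [-9.6, -0.1, 2.5]
finger_gap: 0.0551
finger_force: 32.9
```

Call:
drive_tool(targets="5 -0.1 0 0 0; 5 -0.2 0 0 0; 5 -0.2 0 0 0")

```text
time: 8.75
position: [0.5542, -0.028, 0.0111]
tcp_rot: [0.023, -3.134, 0.001]
force: [-11.0, -0.1, 3.0]
finger_gap: 0.0555
finger_force: 33.0
```

Call:
drive_tool(targets="5 -0.1 0 0 0; 5 -0.15 0 0 0; 5 -0.15 0 0 0; 5 -0.15 0 0 0; 5 -0.15 0 0 0")

```text
time: 9.38
position: [0.5548, -0.028, 0.0109]
tcp_rot: [0.023, -3.132, 0.001]
force: [-12.0, -0.0, 3.8]
finger_gap: 0.0556
finger_force: 33.1
```

Call:
drive_tool(targets="5 0 0 0 0; 5 0 0 0 0; 5 0 0 0 0; 5 0 0 0 0; 5 0 0 0 0")

```text
time: 10.0
position: [0.5549, -0.028, 0.0109]
tcp_rot: [0.023, -3.132, 0.001]
force: [-12.6, 0.6, 3.1]
finger_gap: 0.0554
finger_force: 33.1
```

```bash
python3 - <<'E'
from h import *
go((.50,-.028,.0105),90.9)
T=robot.get_image("top"); S=robot.get_image("scene")
c=lambda im,u,v:cv2.resize(im["color"][v-40:v+40,u-50:u+50],None,fx=4,fy=4,interpolation=2)
cv2.imwrite("pics/press1.png",np.hstack([c(T,320,190),c(S,370,280)]))
E
```

```text
pos [ 0.5549 -0.028   0.0109] yaw 90.8 gap 0.0554 t 10.0 F [-12.6   0.6   3.1]
shift cm [5.49 0.08 0.09] turn -0.001 tilt [-0.009 -0.001 -1.   ]
```

View pics/press1.png

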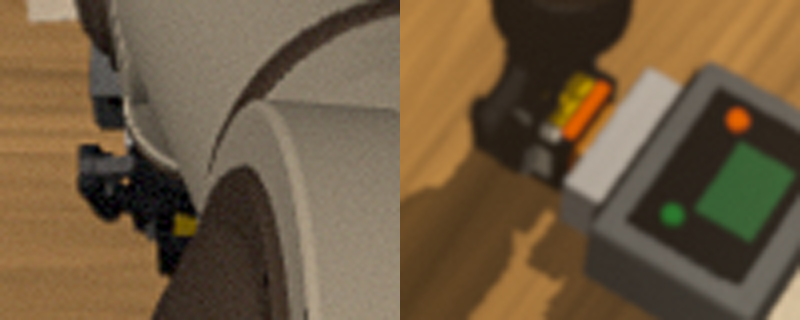

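The scene view shows the orange strip (585,110) flush behind the carriage and the bar home at about 12.6 N; it has been held for over a second. I'll back off, set the module down and regrasp at 90°.

Call:
drive_tool(targets="5 0.5 0 -0.1 0; 5 1.2 0 -0.1 0; 5 3.5 0 -0.1 0; 5 6.5 0 -0.1 0; 5 7.8 0 -0.1 0")

```text
time: 10.72
position: [0.4818, -0.0291, 0.0136]
tcp_rot: [-0.022, 3.14, -0.0]
force: [-0.6, -0.2, -1.0]
finger_gap: 0.0558
finger_force: 33.5
```

Call:
drive_tool(targets="5 0 0 0 0; 5 0 0 0.2 0; 5 0 0 0.3 0; 5 0 0 0.4 0; 5 0 0 0.4 0")

```text
time: 11.35
position: [0.4821, -0.029, 0.0091]
tcp_rot: [0.022, -3.141, -0.0]
force: [0.1, -0.8, -2.5]
finger_gap: 0.0558
finger_force: 33.5
```

```bash
python3 - <<'E'
from h import *
go((.48,-.028,.0075),90.9); print(robot.observe()["joints"].round(2))
E
```

```text
pos [ 0.4821 -0.029   0.0091] yaw 90.8 gap 0.0558 t 11.35 F [ 0.1 -0.8 -2.5]
shift cm [0.21 0.1  0.16] turn -0.001 tilt [-0.  0. -1.]
[ 0.24  0.55 -0.28  2.1   0.29  0.53  1.33]
```

Call:
drive_tool(targets="5 0 0 0.08 0; 5 0 0 0.14 0; 5 0 0 0.18 0; 5 0 0 0.18 0")

```text
time: 11.85
position: [0.482, -0.0291, 0.0075]
tcp_rot: [0.022, -3.141, -0.0]
force: [0.1, 0.5, -2.8]
finger_gap: 0.0555
finger_force: 33.6
```

Call:
drive_tool(targets="5 0 0 0.05 0; 5 0 0 0.1 0; 5 0 0 0.1 0")

```text
time: 12.22
position: [0.482, -0.0291, 0.0074]
tcp_rot: [-0.023, 3.141, -0.001]
force: [-4.4, -0.7, 10.9]
finger_gap: 0.0553
finger_force: 34.9
```

Call:
drive_tool(targets="5 0 0 0.05 0; 5 0 0 0.1 0; 5 0 0 0.1 0")

```text
time: 12.6
position: [0.482, -0.0291, 0.0074]
tcp_rot: [-0.022, 3.141, -0.002]
force: [-7.0, -0.6, 23.8]
finger_gap: 0.0554
finger_force: 36.3
```

On the bench. I'll relieve the push, open and rise.

Call:
drive_tool(targets="5 0 0 -0.15 0; 8.5 0 0 -0.15 0; 8.5 0 0 -0.15 0; 8.5 0 0 -0.15 0; 8.5 0 0 -0.15 0")

```text
time: 13.22
position: [0.4819, -0.029, 0.0068]
tcp_rot: [0.022, -3.141, -0.0]
force: [-0.7, 0.7, 0.0]
finger_gap: 0.0852
finger_force: 0.0
```

Call:
drive_tool(targets="8.5 0 0 -1 0; 8.5 0 0 -4 0; 8.5 0 0 -7 0; 8.5 0 0 -7.2 -0.15; 8.5 0 0 -7.2 -0.3")

```text
time: 13.85
position: [0.4827, -0.0292, 0.0804]
tcp_rot: [-0.499, 3.1, -0.002]
force: [0.0, 0.1, 0.4]
finger_gap: 0.085
finger_force: 0.0
```

```bash
python3 - <<'E'
from h import *
go((.482,-.029,.0075),0.9); print(robot.observe()["joints"].round(2))
S=robot.get_image("scene")
cv2.imwrite("pics/s3.png",cv2.resize(S["color"][170:310,260:440],None,fx=4,fy=4,interpolation=2)); np.save("pics/s3.npy",S,allow_pickle=True)
E
```

```text
pos [ 0.4827 -0.0292  0.0804] yaw 108.3 gap 0.085 t 13.85 F [0.  0.1 0.4]
shift cm [0.07 0.05 7.29] turn -1.267 tilt [ 0.002 -0.001 -1.   ]
[ 0.36  0.43 -0.42  2.08  0.27  0.68  1.65]
```

View pics/s3.png

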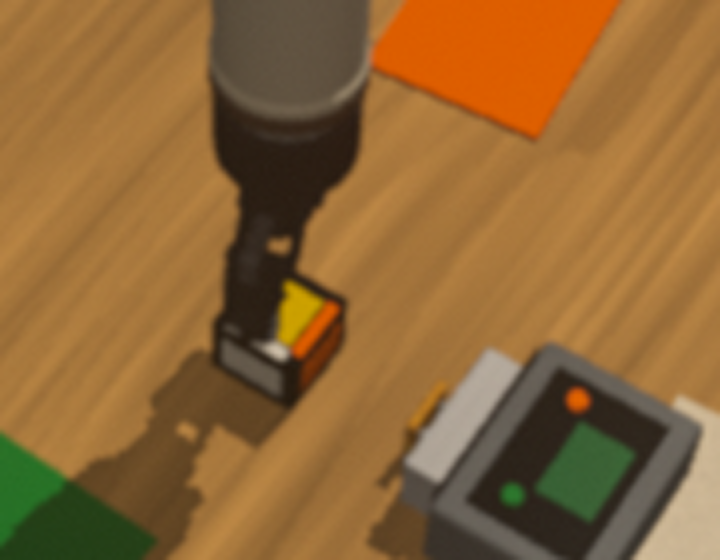

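The module stands upright on the bench (280,340), with white toward the right of the robot. I'll turn the gripper the other way, since joint 7 has its range there.

Call:
drive_tool(targets="8.5 0 0 0 0.18; 8.5 0 0 0 0.36; 8.5 0 0 0 0.54; 8.5 0 0 0 0.72; 8.5 0 0 0 0.9")

```text
time: 14.52
position: [0.482, -0.0289, 0.0794]
tcp_rot: [0.919, 3.004, 0.001]
force: [0.1, -0.0, -0.1]
finger_gap: 0.085
finger_force: 0.0
```

Call:
drive_tool(targets="8.5 0 0 0 0.18; 8.5 0 0 0 0.36; 8.5 0 0 0 0.54; 8.5 0 0 0 0.72; 8.5 0 0 0 0.9")

```text
time: 15.15
position: [0.4821, -0.0288, 0.0794]
tcp_rot: [-2.134, -2.305, -0.001]
force: [-0.4, -0.4, -0.3]
finger_gap: 0.0848
finger_force: 0.0
```

```bash
python3 - <<'E'
from h import *
S=np.load("pics/s3.npy",allow_pickle=True).item()
for u,v in((345,300),(290,365),(217,325)): print(onz(S,260+u/4,170+v/4,.05).round(4))
go((.482,-.029,.0075),0.9); print(robot.observe()["joints"].round(2))
E
```

```text
[ 0.5114 -0.0029  0.05  ]
[ 0.51  -0.056  0.05 ]
[ 0.462  -0.0581  0.05  ]
pos [ 0.4821 -0.0288  0.0794] yaw 4.4 gap 0.0848 t 15.15 F [-0.4 -0.4 -0.3]
shift cm [-0.02 -0.01  7.19] turn 0.061 tilt [ 0.  0. -1.]
[-0.    0.4   0.01  2.09 -0.01  0.65  0.09]
```

Call:
drive_tool(targets="8.5 0 0 2 0.06; 8.5 0 0 4.5 0.06; 8.5 0 0 6.3 0.06; 8.5 0 0 7.1 0.06; 8.5 0 0 7.1 0.06")

```text
time: 15.78
position: [0.4818, -0.029, 0.0079]
tcp_rot: [-2.194, -2.248, 0.001]
force: [0.2, 0.0, 1.0]
finger_gap: 0.085
finger_force: 0.0
```

Call:
drive_tool(targets="5 0 0 0 0; 5 0 0 0 0; 5 0 0 0 0; 5 0 0 0 0; 5 0 0 0 0", force=30)

```text
time: 16.4
position: [0.4828, -0.0291, 0.0088]
tcp_rot: [2.193, 2.248, 0.002]
force: [-0.4, -1.0, 6.6]
finger_gap: 0.0557
finger_force: 32.6
```

Call:
drive_tool(targets="5 0 0 -0.4 0; 5 0 0 -1 0; 5 0 0 -1 -0.18; 5 0 0 -1 -0.36; 5 0 0 -1 -0.54")

```text
time: 17.02
position: [0.4819, -0.0291, 0.0182]
tcp_rot: [1.506, 2.757, -0.0]
force: [0.5, 0.1, -1.7]
finger_gap: 0.0555
finger_force: 32.2
```

Call:
drive_tool(targets="5 0 0 0 -0.18; 5 0 0 0 -0.36; 5 0 0 0 -0.54; 5 0 0 0 -0.72; 5 0 0 0 -0.9")

```text
time: 17.65
position: [0.4818, -0.0293, 0.0182]
tcp_rot: [-0.157, -3.137, 0.001]
force: [-1.3, 0.0, -0.6]
finger_gap: 0.056
finger_force: 32.2
```

```bash
python3 - <<'E'
from h import *
go((.482,-.028,.012),90.9)
E
```

```text
pos [ 0.4818 -0.0293  0.0182] yaw 84.3 gap 0.056 t 17.65 F [-1.3  0.  -0.6]
shift cm [-0.    0.13  0.62] turn -0.116 tilt [-0. -0. -1.]
```

Call:
drive_tool(targets="5 0 0.13 0.3 -0.116; 5 0 0.13 0.6 -0.116; 5 0 0.13 0.6 -0.116")

```text
time: 18.02
position: [0.4818, -0.028, 0.0118]
tcp_rot: [0.012, -3.141, 0.0]
force: [-0.2, -0.1, -1.0]
finger_gap: 0.0562
finger_force: 32.2
```

Call:
drive_tool(targets="5 -2 0 0 0; 5 -4 0 0 0; 5 -5.2 0 0 0; 5 -5.9 0 0 0; 5 -5.9 0 0 0")

```text
time: 18.65
position: [0.541, -0.0271, 0.0119]
tcp_rot: [0.016, -3.141, -0.0]
force: [-0.4, -0.4, -1.7]
finger_gap: 0.0557
finger_force: 32.2
```

```bash
python3 - <<'E'
from h import *
go((.5495,-.028,.012),90.9)
S=robot.get_image("scene")
cv2.imwrite("pics/s4.png",cv2.resize(S["color"][200:340,280:460],None,fx=4,fy=4,interpolation=2))
E
```

```text
pos [ 0.541  -0.0271  0.0119] yaw 90.6 gap 0.0557 t 18.65 F [-0.4 -0.4 -1.7]
shift cm [-0.84 -0.1  -0.01] turn -0.006 tilt [-0.  0. -1.]
```

View pics/s4.png

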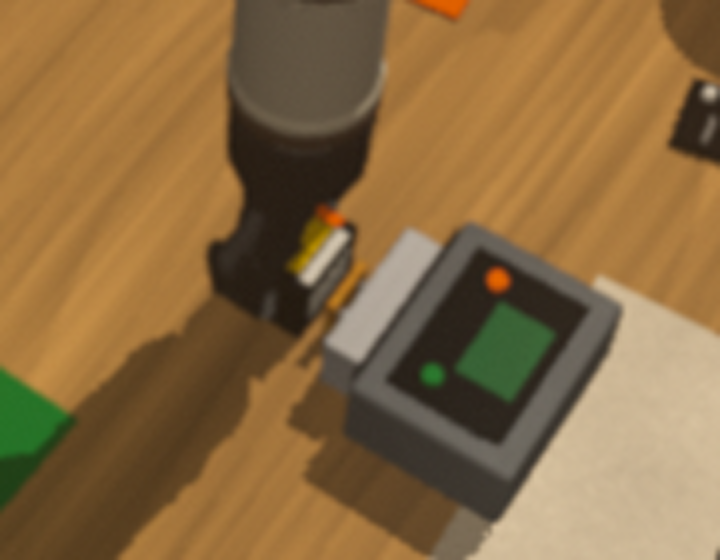

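White strip (325,255) now faces the brass bar (350,285), square and centred. I'll press in steps.

Call:
drive_tool(targets="5 -0.2 -0.1 0 0; 5 -0.4 -0.1 0 0; 5 -0.6 -0.1 0 0; 5 -0.7 -0.1 0 0; 5 -0.7 -0.1 0 0")

```text
time: 19.32
position: [0.5482, -0.0281, 0.012]
tcp_rot: [0.016, -3.142, -0.0]
force: [0.0, -0.3, -1.2]
finger_gap: 0.0556
finger_force: 32.2
```

Call:
drive_tool(targets="5 -0.1 0 0 0; 5 -0.2 0 0 0; 5 -0.3 0 0 0; 5 -0.3 0 0 0")

```text
time: 19.82
position: [0.5498, -0.028, 0.0115]
tcp_rot: [0.016, -3.139, 0.0]
force: [-4.6, 0.5, -0.1]
finger_gap: 0.0559
finger_force: 32.1
```

Call:
drive_tool(targets="5 -0.15 0 0 0; 5 -0.3 0 0 0; 5 -0.45 0 0 0; 5 -0.6 0 0 0; 5 -0.6 0 0 0")

```text
time: 20.45
position: [0.5537, -0.028, 0.011]
tcp_rot: [0.017, -3.135, 0.001]
force: [-9.1, -0.6, 2.6]
finger_gap: 0.0557
finger_force: 32.2
```

Call:
drive_tool(targets="5 -0.1 0 0 0; 5 -0.2 0 0 0; 5 -0.2 0 0 0; 5 -0.2 0 0 0")

```text
time: 20.95
position: [0.5548, -0.028, 0.0108]
tcp_rot: [0.017, -3.134, 0.001]
force: [-11.6, 0.7, 3.4]
finger_gap: 0.0558
finger_force: 32.2
```

Call:
drive_tool(targets="5 -0.1 0 0 0; 5 -0.15 0 0 0; 5 -0.15 0 0 0; 5 -0.15 0 0 0; 5 -0.15 0 0 0")

```text
time: 21.58
position: [0.5551, -0.028, 0.0105]
tcp_rot: [0.017, -3.132, 0.001]
force: [-11.9, 0.5, 3.5]
finger_gap: 0.0556
finger_force: 32.2
```

Call:
drive_tool(targets="5 -0.05 0 0 0; 5 -0.1 0 0 0; 5 -0.1 0 0 0; 5 -0.1 0 0 0; 5 -0.1 0 0 0")

```text
time: 22.2
position: [0.5552, -0.028, 0.0102]
tcp_rot: [0.017, -3.13, 0.001]
force: [-15.0, 0.8, 3.8]
finger_gap: 0.0559
finger_force: 32.2
```

Call:
drive_tool(targets="5 0 0 0 0; 5 0 0 0 0; 5 0 0 0 0; 5 0 0 0 0; 5 0 0 0 0")

```text
time: 22.82
position: [0.5552, -0.028, 0.0102]
tcp_rot: [0.017, -3.13, 0.001]
force: [-14.3, 0.7, 3.1]
finger_gap: 0.0557
finger_force: 32.2
```

Call:
drive_tool(targets="5 0.5 0 0 0; 5 1.2 0 0 0; 5 3.5 0 -0.5 0; 5 6.5 0 -3 0; 5 9 0 -6 0")

```text
time: 23.45
position: [0.4719, -0.0287, 0.0726]
tcp_rot: [-0.016, 3.14, 0.001]
force: [1.2, -0.2, -0.8]
finger_gap: 0.0558
finger_force: 33.0
```

Call:
drive_tool(targets="5 0.8 -3 -0.5 0.18; 5 1.6 -6 -0.5 0.36; 5 2.5 -10 -0.5 0.54; 5 2.8 -14 -0.5 0.72; 5 2.8 -17 -0.5 0.9")

```text
time: 24.08
position: [0.4468, -0.2019, 0.0779]
tcp_rot: [1.361, 2.827, -0.0]
force: [-0.1, -0.2, -1.7]
finger_gap: 0.0557
finger_force: 33.0
```

```bash
python3 - <<'E'
from h import *
go((.433,-.208,.03),-1.5)
T=robot.get_image("top")
hsv=cv2.cvtColor(T["color"],cv2.COLOR_BGR2HSV); m=cv2.inRange(hsv,(55,120,30),(82,255,255)); m[:215]=0
cs=max(cv2.findContours(m,0,2)[0],key=cv2.contourArea)
r=cv2.minAreaRect(np.array([onz(T,*p[0],.003)[:2] for p in cs.astype(float)],np.float32)*1000);print(r)
print(cv2.boxPoints(r))
E
```

```text
pos [ 0.4468 -0.2019  0.0779] yaw 38.6 gap 0.0557 t 24.07 F [-0.1 -0.2 -1.7]
shift cm [ 0.4  -1.47  4.78] turn 0.7 tilt [ 0.004 -0.002 -1.   ]
((433.04095458984375, -218.64990234375), (103.09011840820312, 117.60302734375), 88.05672454833984)
[[ 372.52536 -268.17136]
 [ 490.06076 -272.15927]
 [ 493.55655 -169.12845]
 [ 376.02115 -165.14053]]
```

Call:
drive_tool(targets="5 0.2 -0.7 1 0.18; 5 0.4 -1.4 2 0.36; 5 0.4 -1.4 3 0.54; 5 0.4 -1.4 4 0.7; 5 0.4 -1.4 4.8 0.7")

```text
time: 24.75
position: [0.4336, -0.2051, 0.0291]
tcp_rot: [2.238, 2.201, 0.001]
force: [0.8, -0.6, -0.8]
finger_gap: 0.0555
finger_force: 33.0
```

Call:
drive_tool(targets="5 0 0 0.8 0; 5 0 0 1.3 0; 5 0 0 1.5 0; 5 0 0 1.6 0; 5 0 0 1.6 0")

```text
time: 25.38
position: [0.4321, -0.205, 0.0131]
tcp_rot: [2.242, 2.2, 0.0]
force: [-0.1, 0.6, -1.7]
finger_gap: 0.0558
finger_force: 33.0
```

```bash
python3 - <<'E'
from h import *
go((.434,-.208,.0115),-1.5)
E
```

```text
pos [ 0.4321 -0.205   0.0131] yaw -1.1 gap 0.0558 t 25.38 F [-0.1  0.6 -1.7]
shift cm [-0.3   0.2   0.16] turn 0.007 tilt [ 0. -0. -1.]
```

Call:
drive_tool(targets="5 -0.2 0.1 0 0; 5 -0.4 0.2 0 0; 5 -0.4 0.2 0.1 0; 5 -0.4 0.2 0.15 0; 5 -0.4 0.2 0.15 0")

```text
time: 26.0
position: [0.4341, -0.2092, 0.0119]
tcp_rot: [2.242, 2.2, 0.0]
force: [-2.1, 0.8, 5.8]
finger_gap: 0.0557
finger_force: 33.6
```

Call:
drive_tool(targets="5 0 0 0.04 0; 5 0 0 0.08 0; 5 0 0 0.08 0")

```text
time: 26.38
position: [0.4341, -0.2091, 0.0118]
tcp_rot: [2.242, 2.2, 0.0]
force: [-4.8, 1.0, 14.8]
finger_gap: 0.0558
finger_force: 34.8
```

Seated on the mat. I'll release and rise.

Call:
drive_tool(targets="5 0 0 -0.1 0; 6.5 0 0 -0.1 0; 8.5 0 0 -0.1 0; 8.5 0 0 -0.1 0; 8.5 0 0 -0.1 0")

```text
time: 27.0
position: [0.4338, -0.2088, 0.0115]
tcp_rot: [-2.242, -2.2, 0.0]
force: [-0.0, -0.1, -1.1]
finger_gap: 0.0851
finger_force: 0.0
```

Call:
drive_tool(targets="8.5 0 0 -1 0; 8.5 0 0 -4 0; 8.5 0 0 -8 0; 8.5 0 0 -12 0; 8.5 8 0 -14 0")

```text
time: 27.62
position: [0.4372, -0.1525, 0.1504]
tcp_rot: [2.247, 2.185, 0.003]
force: [1.6, 1.2, -0.7]
finger_gap: 0.0851
finger_force: 0.0
```

Call:
drive_tool(targets="8.5 6 0 0 0; 8.5 12 0 0 0; 8.5 17 0 0 0; 8.5 17 0 0 0; 8.5 17 0 0 0")

```text
time: 28.25
position: [0.4383, 0.0213, 0.1473]
tcp_rot: [2.242, 2.2, -0.0]
force: [-0.5, -0.3, -0.4]
finger_gap: 0.0852
finger_force: 0.0
```

```bash
python3 - <<'E'
from h import *
T=robot.get_image("top");S=robot.get_image("scene")
cv2.imwrite("pics/end.png",np.hstack([cv2.resize(T["color"][200:320,360:490],(400,370)),cv2.resize(S["color"][250:390,170:320],(400,370))]))
for im in (T,S):
    hsv=cv2.cvtColor(im["color"],cv2.COLOR_BGR2HSV)
    for lo,hi in(((22,150,120),(33,255,255)),((105,150,60),(125,255,255))):
        m=cv2.inRange(hsv,lo,hi); 
        cs=max([c for c in cv2.findContours(m,0,2)[0] if .3<onz(im,*c.mean((0,1)),.053)[0]<.6],key=cv2.contourArea)
        print(onz(im,*cs.mean((0,1)),.053).round(3))
print(robot.observe()["position"])
E
```

```text
[ 0.419 -0.223  0.053]
[ 0.444 -0.322  0.053]
[ 0.489 -0.379  0.053]
[ 0.444 -0.331  0.053]
[0.43826895 0.02023079 0.1470191 ]
```

View pics/end.png

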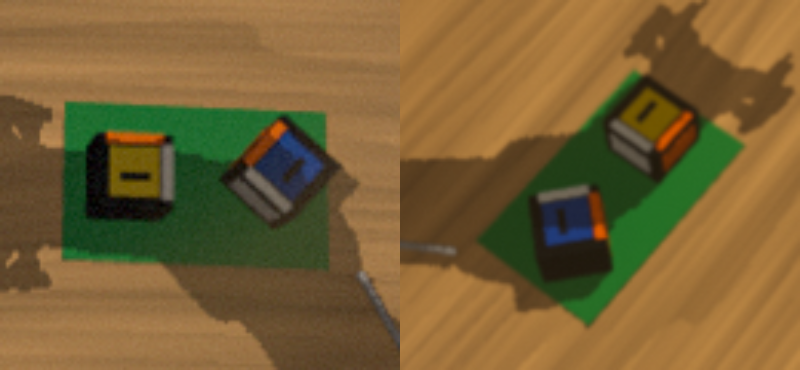

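Both modules stand upright and apart on the green mat (yellow at 135,175, blue at 280,170), and the gripper is clear of them.

```bash
python3 -c "
from cell import robot
print(robot.job_done())"
```

```text
the job is handed in; nothing more can be done
None
```

I pressed the yellow module's orange and then white strip home on the tester (about 13–15 N each, held over a second), set it upright on the free half of the green mat, and handed the job in; no verdict came back.

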